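Photograph the specimen with the digital microscope

TASK

Take a picture of the specimen with the digital microscope: with a fingertip press the green power key fully down so that it stays down, then the yellow lamp key in the same way, then tap the blue shutter key and let it spring back. Press each key lightly and do not touch the red erase key. Do not lift or shift the microscope, its screen or the dish on its stage, and leave the other things on the table where they are.

Things in the scene. Friction and masses are not known exactly. Their poses are not given: they have to be found in the camera images.
- scope: digital microscope, white base 235 x 172 x 26 mm, loose on rubber feet (1.3 to 1.8 kg); origin under the base's centre, on the table; z up, x from its front edge (dark key strip) to its rear (pillar, 243 mm high), y to the left seen from the front. Lens barrel above the stage; screen on top, at most 310 mm above the table. Behind the keys' centres 50 mm are free of anything higher than the keys
- power_key_top (a point): point at the centre of its flat top face, which goes down with it (z up); the power key: green, round, 20 mm across, first from the left (the +y end) of the four keys on the dark strip along the microscope's front; its centre lies at x = -94 mm, y = +57 mm in the microscope's frame and its top is 41 mm above the table, 11 mm above the strip. Neighbouring keys are 38 mm apart, centre to centre
- power_key (a joint): how far the switch under the green power key is down, m: 0 = up (off), 0.005 = fully down (on). It does not spring back: it stays where it is left. It starts to move at about 3 N and is fully down at about 4.5 N; from 5 N on the soft rubber cap gives way too, 1 mm for each newton, up to 4.5 mm, then all is hard
- lamp_key_top (a point): point at the centre of its flat top face, which goes down with it (z up); the lamp key: yellow, round, 20 mm across, second from the left, at x = -94 mm, y = +19 mm in the microscope's frame, its top 41 mm above the table
- lamp_key (a joint): how far the switch under the yellow lamp key is down, m: 0 = up (off), 0.005 = fully down (on). Works just as the power key: stays where it is left, moves from about 3 N, fully down at about 4.5 N, soft cap
- erase_key_top (a point): point at the centre of its flat top face, which goes down with it (z up); the erase key, to be left alone: red, round, 17 mm across, third from the left, at x = -94 mm, y = -19 mm in the microscope's frame, its top 41 mm above the table
- erase_key (a joint): how far the red erase key is down, m: 0 = up, 0.005 = fully down; springs back
- shutter_key_top (a point): point at the centre of its flat top face, which goes down with it (z up); the shutter key: blue, round, 25 mm across, fourth from the left (the -y end), at x = -94 mm, y = -57 mm in the microscope's frame, its top 41 mm above the table
- shutter_key (a joint): how far the switch under the blue shutter key is down, m: 0 = up, 0.005 = fully down. Sprung: it starts to move at about 1 N, takes the picture from half-way down (about 2.5 N), is fully down at about 3.5 N, then from 5 N the soft cap gives way as on the power key; springs back when let go
- screen_mid (a point): middle of the microscope's screen, a black panel 128 mm wide and 84 mm high that leans back on a stiff tilt joint; its tilt and the height of the carriage that bears it differ from run to run
- specimen_dish: clear specimen dish 56 mm across and 13 mm high with a yellow fruit slice in it, standing loose on the microscope's stage; origin at the centre of its underside
- dropper_bottle: loose clear bottle with green spout, 42 mm across, 90 mm high, standing close to the right side of the microscope; origin at the centre of its underside
- slide_box: loose white slide box with blue lid, 80 x 32 x 41 mm, close to the left side of the microscope; origin at the centre of its underside, x along its length
- cup: loose clear plastic cup, 68 mm across, 75 mm high; origin at the centre of its underside
- fruit_dish: loose clear dish of yellow fruit pieces, 100 mm across, 20 mm high; origin at the centre of its underside
- magnifier: loose black magnifying glass lying flat, 160 mm long, 12 mm high; origin under the centre of its lens, handle towards its -x
- forceps: loose steel forceps lying flat, 125 mm long, 8 mm high; origin under their middle, x along them
Things that resemble listed ones, but are neither listed nor needed, are in the scene too. What is shaped like the specimen_dish but brown or pink is not meant.

How it is judged:
By the outcome, as a careful person would: the job done as asked, in the order asked, and still so for the second after the job is handed in, with the robot touching nothing.
It also fails if it takes over 45 s, if anything falls off the work surface, if the arm or the gripper's body presses on something with over 40 N, if the wrist force passes 120 N, or if a joint passes its speed limit or range.

ROBOT

A 6-joint arm with a two-finger parallel gripper is mounted at the origin on the work surface. World frame = base frame: x ahead of the robot, y to its left, z up, the work surface at z = 0. Lengths are in mm, angles in degrees, forces in N, time in s.
With the tool pointing down it reaches from about 300 to 850 mm from the base axis. Payload 4.2 kg.
Tool frame: the origin (TCP) lies on the centre line of the jaws, within the pads' length; the fingertips stand 14 mm ahead of it and the grasp point (between the pads) lies 5 mm behind it (env.finger_overhang is the z of the fingertips in the tool frame, in mm); z points along the fingers, y is the line along which they close (so a half turn about z gives the same grasp; the last joint's range is limited). The gripper opens to 91 mm and grips with 3 to 60 N. Pads are 32 mm wide; open, the fingers measure 118 mm over their backs; the gripper's body (76 mm by 178 mm) begins 60 mm behind the grasp point.
Start: joints at [66.119, 18.312, 89.639, -0, 72.044, -1.146], TCP at [222.224, 530.342, 188.376] pointing down, gripper open.
Joint ranges: [-177.97, 177.97], [-48.28, 115.42], [12.27, 149.76], [-77.06, 257.06], [2.81, 150.46], [-146.56, 146.56]. Speed limits (degrees/s): [147.25, 147.25, 180, 180, 180, 180].

INTERFACE

Orientations are given as [roll, pitch, yaw] about the fixed x, y, z axes, in that order (R = Rz(yaw) Ry(pitch) Rx(roll)).
In Python, from workcell import sensors, viewer, env gives the robot as it stands. The module is installed in compiled form; this text tells all that it offers.
- The arm moves only by the tool step_arm, never from a script. Its argument "plan" is one flat list of numbers, 6 for each row, row after row: the shift along the tool's x, y, z in cm, then the turn, a rotation vector about the tool's x, y, z in rad. In form: [x, y, z, wx, wy, wz, x, y, z, wx, wy, wz, ...]. A call has 1 to 5 rows; each row shifts and turns the commanded pose from where the row before left it, along the tool's axes as they then stand; what a row does not reach is not made up. A row lasts 1/12 s, in which the tool goes at most 41.7 mm and 7.16 degrees, less where a joint would pass 70% of its speed; a pose out of reach is approached as far as the arm can. A call is refused whole if a number of a shift passes 4.17 or a number of a turn 0.125, either way. A call with a gripper value outside its range is refused whole. "hand" is the finger opening in cm, from 0 to 9.12, set as the call begins (left out, the last holds). The fingers move at their own pace and stop on an object; "newtons" is the grip in N (left out, the last holds). Time passes only in rows, so rows that do not move let the fingers close. It gives the time, the measured TCP pose, the force, the opening and the grip force at its end, in the units of the state.
- sensors.state(): the state, without advancing time (a new reading comes with each control period).
- viewer.grab_frame(name): name is "scene" or "top" or "wrist"; returns a dict with "img" (384x512x3 uint8, red, green, blue), "fx", "fy", "cx", "cy" (pixels), "position" and "attitude" of the camera in the world. Camera axes: x right, y down, z forward; pixel columns grow to the right and rows downward; lengths in mm; the calibration is good to about 2 mm. The wrist camera is an equidistant fisheye: a pixel r from the principal point sees the ray r / f radians off the axis. A picture is of the moment at which its call begins. There is no depth.
- env.job_done(): hands the job in; it is judged then, once.
Trained networks look in a picture, given as the dict that the camera call returned (one of the last four; its "shot" number tells which), for a name from the list of things; names that differ only in an ending like _2 or _b are one class to them, and where a whole thing is asked for, a point or a joint stands for the part that bears it (a point fixed in the world has none). Each returns a list of dicts, best first, with "score" (0 to 1); they miss things now and then, are a little off and sometimes report something else, mostly with a low value. They report only what shows in the picture. A call takes as long as a camera call. They do not tell look-alikes from the thing itself.
- viewer.boxes_of(name, picture): "location" ([column, row] in pixels, amid what is visible of it).
- viewer.pinpoint(name, picture): "location" ([column, row] in pixels: a listed point, or the origin of a listed thing).
The state is a dict: "time_s": time; "qpos": joint angles; "qvel": joint speeds; "effort": joint torques, N m; "ee_pos": TCP position; "ee_rot": TCP orientation; "force": force on the tool from outside, world axes, zero at the start; "torque": the same for the moment, N m; "gripper_width": finger opening in mm; "gripper_force": force on a finger pad.
Only numpy, scipy, OpenCV 4.12 (cv2) and the standard library are available. Lean on these libraries where they do the work, as an engineer would, in place of code of your own. Each camera call takes 0.05 s, during which the arm holds its last target. There are 200 camera calls.

## Working session

There is one attempt and no reset: what is moved stays moved. The work goes in short steps, Python scripts to look and compute and a tool call to move; the robot and the scene stay as the last step left them, time stands still between calls to the robot, and variables do not carry over. Pictures are saved under pics/ and viewed, at most 10 in all, crops included, and the job is handed in when it is done.

Besides the shell and the picture viewer there is one more tool, called after "Request:" as name(argument=value, ...), one argument or row to a line, values as JSON. step_arm: Moves the arm, as the interface text tells. Its arguments: {"type":"object","properties":{"plan":{"type":"array","items":{"type":"number"}},"hand":{"type":"number"},"newtons":{"type":"number"}},"required":["plan"]}

```bash
mkdir -p pics; cat > h.py <<'E'
import numpy as np, cv2
from scipy.spatial.transform import Rotation as R
from workcell import sensors, viewer, env
def Rm(a):
    a=np.array(a,float)
    return a if a.shape==(3,3) else (R.from_quat(a).as_matrix() if a.size==4 else R.from_euler('xyz',a,degrees=True).as_matrix())
def ray(p,uv,fish=False):
    x=(uv[0]-p['cx'])/p['fx'];y=(uv[1]-p['cy'])/p['fy']
    if fish:
        r=np.hypot(x,y); s=np.sin(r)/max(r,1e-9); d=np.array([x*s,y*s,np.cos(r)])
    else: d=np.array([x,y,1.])
    return np.array(p['position'],float), Rm(p['attitude'])@d
def onz(p,uv,z,fish=False):
    o,d=ray(p,uv,fish); return o+d*(z-o[2])/d[2]
def save(p,n,crop=None,k=1):
    im=p['img']
    if crop: im=im[crop[1]:crop[3],crop[0]:crop[2]]
    cv2.imwrite('pics/'+n,cv2.resize(im[:,:,::-1],None,fx=k,fy=k,interpolation=cv2.INTER_CUBIC))
E
python3 - <<'E'
from h import *
for n in ['scene','top','wrist']:
    p=viewer.grab_frame(n); save(p,n+'0.png')
    print(n,p['position'],p['attitude'],p['fx'],p['cx'],p['cy'])
    for k in ['power_key_top','lamp_key_top','erase_key_top','shutter_key_top']:
        for r in viewer.pinpoint(k,p)[:2]:
            print(k,np.round(r['location']),round(r['score'],2),np.round(onz(p,r['location'],41,n=='wrist')))
print(sensors.state())
ims=[cv2.imread('pics/%s0.png'%n) for n in ['scene','top','wrist']]
cv2.imwrite('pics/all.png',cv2.resize(np.vstack([np.hstack(ims[:2]),np.hstack([ims[2],ims[2]*0])]),(800,600),interpolation=cv2.INTER_AREA))
E
```

```text
scene [ 969.40813101 -589.19291992 1168.51059676] [-144.52049188   -0.48569417   33.6689386 ] 429.6697410093469 256.903969124781 195.5418214510846
lamp_key_top [263. 168.] 0.44 [486. 190.  41.]
erase_key_top [251. 176.] 0.36 [472. 141.  41.]
shutter_key_top [243. 183.] 0.43 [466. 103.  41.]
top [ 362.06113258   35.13443018 1420.5552743 ] [-168.92778821   -0.41428109  -89.89945778] 381.60543630343705 254.6767379077331 188.479886425523
power_key_top [204. 224.] 0.57 [500. 209.  41.]
lamp_key_top [215. 224.] 0.45 [503. 170.  41.]
lamp_key_top [366. 193.] 0.41 [ 618. -386.   41.]
wrist [159.09833783 557.15666912 383.65661475] [ 1.65753289e+02 -1.40613872e-02  6.72397034e+01] 297.3186396354542 255.71344829706769 189.6573850330777
{'time_s': 0.75, 'qpos': array([ 6.61205708e+01,  1.83077660e+01,  8.96370938e+01,  2.72250070e-04,
        7.20427705e+01, -1.14484835e+00]), 'qvel': array([-0.01295499, -0.00191574,  0.00543832,  0.00660433, -0.05701284,
       -0.09309642]), 'effort': array([ 2.01790324e-03, -4.12259245e+01, -2.32212120e+01,  7.31571042e-02,
        3.71669722e-02,  3.47363550e-05]), 'ee_pos': array([222.22025936, 530.367173  , 188.43035053]), 'ee_rot': array([ 1.79987628e+02, -1.18062553e-05,  1.57265335e+02]), 'force': array([ 0.19924529,  0.00737732, -0.06265543]), 'torque': array([-0.05437883,  0.00969248, -0.02076765]), 'gripper_force': 0.0, 'gripper_width': 91.17914304753299}
```

View pics/all.png

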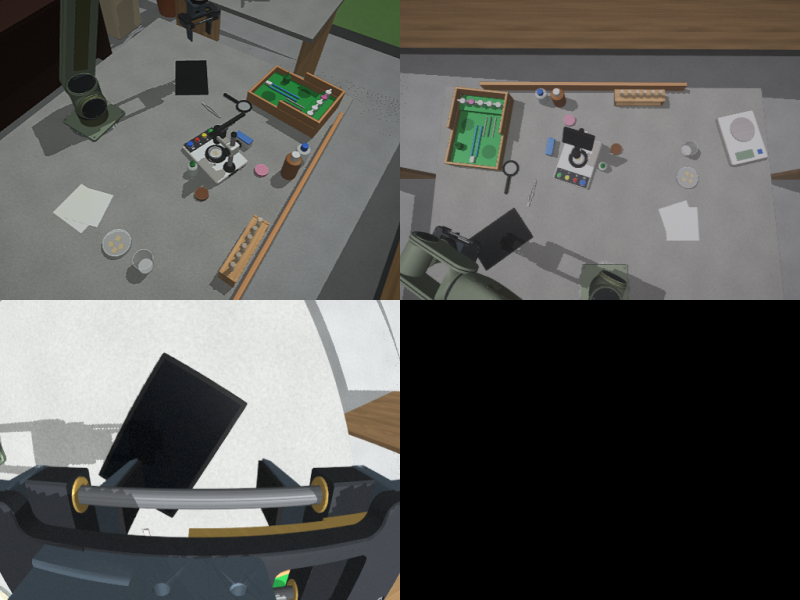

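The scene shows the microscope (combined picture ~(215,150) scene, ~(578,165) top) with its key strip facing the robot. The green, yellow, red and blue keys run from its left to its right. I'll enlarge it and find the keys by colour.

```bash
python3 - <<'E'
from h import *
ims=[]
for n,c in [('scene',(220,140,330,240)),('top',(180,150,290,250))]:
    p=viewer.grab_frame(n); im=p['img']
    hsv=cv2.cvtColor(im,cv2.COLOR_RGB2HSV)
    save(p,n+'1.png',c,3.6); ims.append(cv2.imread('pics/'+n+'1.png'))
    for k,lo,hi in [('green',45,85),('yellow',18,34),('red',0,8),('blue',100,125)]:
        m=((hsv[...,0]>=lo)&(hsv[...,0]<=hi)&(hsv[...,1]>110)&(hsv[...,2]>60)).astype('uint8')
        mm=np.zeros_like(m); mm[c[1]:c[3],c[0]:c[2]]=m[c[1]:c[3],c[0]:c[2]]
        N,l,s,ce=cv2.connectedComponentsWithStats(mm)
        for i in range(1,N):
            if s[i,4]>5: print(n,k,s[i,4],np.round(ce[i],1),np.round(onz(p,ce[i],40)))
cv2.imwrite('pics/c1.png',np.hstack(ims))
E
```

```text
scene green 21 [269.5 166.5] [500. 210.  40.]
scene green 37 [245.9 209.2] [532.  22.  40.]
scene yellow 32 [260.7 172.4] [489. 172.  40.]
scene red 21 [252. 178.] [478. 136.  40.]
scene blue 190 [312.2 176. ] [640. 256.  40.]
scene blue 45 [242.7 183.9] [467.  99.  40.]
top green 12 [258.4 211.6] [547.  12.  40.]
top green 16 [203.6 223.6] [502. 210.  40.]
top yellow 20 [213.8 226.8] [491. 173.  40.]
top red 16 [223.5 230. ] [479. 138.  40.]
top blue 141 [192.3 186.7] [638. 255.  40.]
top blue 37 [233.4 233.2] [468. 102.  40.]
```

View pics/c1.png

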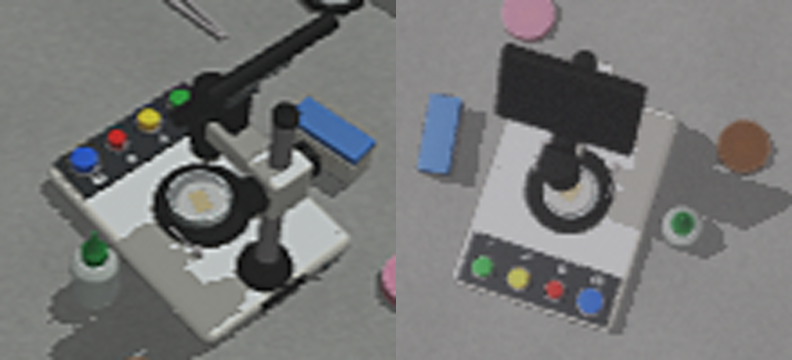

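The crop confirms one set of keys on the strip. Scene crop, left to right: blue (84,158), red (117,138), yellow (148,119), green (180,97). Triangulated positions are power (501,210), lamp (490,173), erase (478,137) and shutter (467,100), so the scope's yaw is about -17°. I'll approach from the front with the fingers closed and tool yaw 163°.

Request:
step_arm(
  plan=[0,0,0,0,0,-0.1,-2.9,-2.25,0.5,0,0,0,-2.9,-2.25,0.5,0,0,0,-2.9,-2.25,0.5,0,0,0,-2.9,-2.25,0.5,0,0,0],
  hand=0,
)

```text
time_s: 1.27
ee_pos: [307.4, 409.2, 168.2]
ee_rot: [180.0, 0.0, 163.1]
force: [0.3, -0.4, 0.8]
gripper_width: 61.1
gripper_force: 0.0
```

Request:
step_arm(
  plan=[-2.9,-2.25,0.5,0,0,0,-2.9,-2.25,0.5,0,0,0,-2.9,-2.25,0.5,0,0,0,-2.9,-2.25,0.5,0,0,0,-2.9,-2.25,0.5,0,0,0],
)

```text
time_s: 1.68
ee_pos: [413.4, 258.8, 143.4]
ee_rot: [180.0, 0.0, 163.0]
force: [0.6, 0.5, -1.1]
gripper_width: 27.3
gripper_force: 0.0
```

Request:
step_arm(
  plan=[-2.9,-2.25,0.5,0,0,0,0,0,0,0,0,0,0,0,0,0,0,0],
)

```text
time_s: 1.93
ee_pos: [434.4, 229.1, 138.2]
ee_rot: [-180.0, -0.0, 162.8]
force: [-0.8, 0.9, 0.2]
gripper_width: 7.2
gripper_force: 0.0
```

```bash
python3 - <<'E'
from h import *
s=sensors.state(); print(s['time_s'],s['ee_pos'],s['ee_rot'],s['force'],s['gripper_width'],env.finger_overhang)
p=viewer.grab_frame('wrist'); save(p,'w2.png')
hsv=cv2.cvtColor(p['img'],cv2.COLOR_RGB2HSV)
for k,lo,hi in [('green',45,85),('yellow',18,34),('red',0,8),('blue',100,125)]:
    m=((hsv[...,0]>=lo)&(hsv[...,0]<=hi)&(hsv[...,1]>110)&(hsv[...,2]>60)).astype('uint8')
    N,l,st,ce=cv2.connectedComponentsWithStats(m)
    for i in range(1,N):
        if st[i,4]>40: print(k,st[i,4],np.round(ce[i],1),np.round(onz(p,ce[i],40,True)))
for k in ['power_key_top','lamp_key_top','erase_key_top','shutter_key_top']:
    for r in viewer.pinpoint(k,p)[:2]: print(k,np.round(r['location']),round(r['score'],2),np.round(onz(p,r['location'],41,True)))
E
```

```text
1.9333 [434.38640913 229.07593094 138.15541059] [-1.79996997e+02 -3.35397790e-02  1.62766705e+02] [-0.77051887  0.93407466  0.22558283] 7.151239826829531 14.0
green 709 [500.5 213.8] [573. 539.  40.]
green 63 [255.6 238.9] [492. 211.  40.]
yellow 233 [231.4 253.9] [502. 181.  40.]
yellow 240 [280.  254.9] [519. 231.  40.]
yellow 3260 [239.4 294.4] [555. 172.  40.]
yellow 50 [371.9 382.2] [798. 311.  40.]
power_key_top [254. 250.] 0.63 [503. 206.  41.]
lamp_key_top [435. 203.] 0.17 [518. 424.  41.]
```

View pics/w2.png

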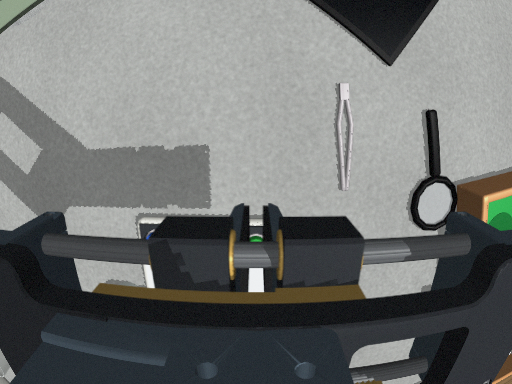

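The wrist view shows the green key at (255,240), between the fingers and straight ahead, which fits the estimate. I'll move over it and come down to just above it.

Request:
step_arm(
  plan=[-3.4,0,1.0,0,0,0,-3.4,0,1.0,0,0,0,0,0,2.4,0,0,0,0,0,2.2,0,0,0,0,0,0,0,0,0],
)

```text
time_s: 2.6
ee_pos: [495.6, 210.2, 68.5]
ee_rot: [-179.7, -0.4, 163.1]
force: [-1.0, 0.1, -0.2]
gripper_width: 0.3
gripper_force: 0.0
```

Request:
step_arm(
  plan=[0,0,0,0,0,0,0,0,0,0,0,0,0,0,0,0,0,0],
)

```text
time_s: 2.85
ee_pos: [499.5, 211.5, 74.0]
ee_rot: [179.9, 0.1, 163.1]
force: [-0.2, 0.1, 0.4]
gripper_width: -0.2
gripper_force: 0.0
```

```bash
python3 - <<'E'
from h import *
s=sensors.state(); print(s['time_s'],s['ee_pos'],s['ee_rot'],s['force'],s['gripper_width'])
p=viewer.grab_frame('scene'); save(p,'s3.png',(200,120,330,220),5)
E
```

```text
2.85 [499.52289322 211.47624688  74.03080866] [1.79882257e+02 1.41133888e-01 1.63060465e+02] [-0.2298759   0.14705057  0.43151745] -0.15425159084547335
```

View pics/s3.png

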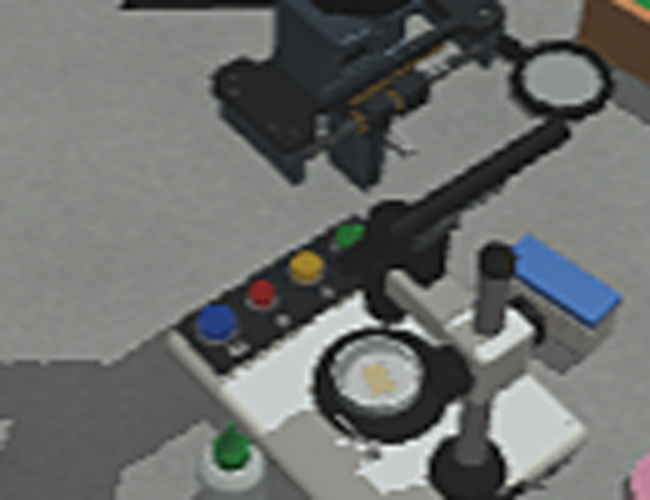

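The scene view shows the closed fingers at crop (370,185), above and slightly behind the green key at (350,235). I'll check that by projecting the fingertip's calculated position into the picture.

```bash
cat >> h.py <<'E'
def proj(p,X):
    c=Rm(p['attitude']).T@(np.array(X)-np.array(p['position'])); return np.array([p['cx']+p['fx']*c[0]/c[2],p['cy']+p['fy']*c[1]/c[2]])
E
python3 - <<'E'
from h import *
s=sensors.state(); M=Rm(s['ee_rot']); e=s['ee_pos'];print(e)
p=viewer.grab_frame('scene'); im=cv2.resize(p['img'][120:220,200:330,::-1],None,fx=5,fy=5)
for X in [(0,0,14)]+[(a,b,14) for a in(-16,16) for b in (-13.5,13.5)]:
    q=(proj(p,e+M@np.array(X))-[200,120]+.5)*5; print(X,q); cv2.circle(im,tuple(int(v) for v in q),4,(255,0,255),-1)
q=(proj(p,[500.5,210,41])-[200,120]+.5)*5; cv2.circle(im,tuple(int(v) for v in q),3,(0,0,0),-1)
t=viewer.grab_frame('top'); im2=cv2.resize(t['img'][190:260,180:260,::-1],None,fx=6,fy=6)
for X in [(0,0,14)]+[(a,b,14) for a in(-16,16) for b in (-13.5,13.5)]:
    q=(proj(t,e+M@np.array(X))-[180,190]+.5)*6; cv2.circle(im2,tuple(int(v) for v in q),4,(255,0,255),-1)
c=np.zeros((500,1130,3),'uint8'); c[:,:650]=im; c[:420,650:]=im2
cv2.imwrite('pics/s4.png',cv2.resize(c,(800,354)))
E
```

```text
[499.50220836 211.31390102  74.01665082]
(0, 0, 14) [351.66897807 214.65234487]
(-16, -13.5, 14) [351.78952968 238.86217051]
(-16, 13.5, 14) [382.50234954 219.1271055 ]
(16, -13.5, 14) [320.92623711 210.19073719]
(16, 13.5, 14) [351.55044433 190.84775802]
```

View pics/s4.png

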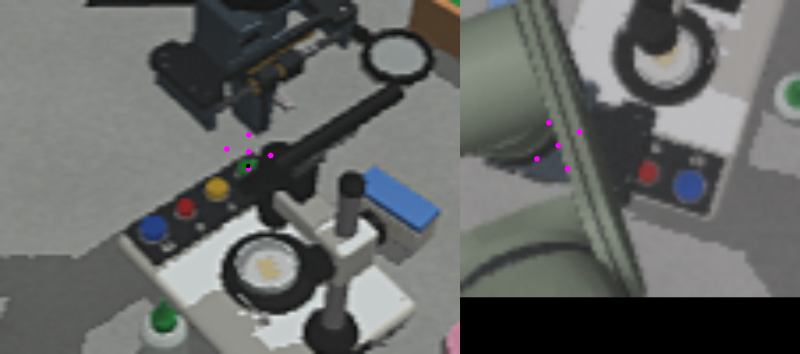

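The projected tip (magenta) sits just over the green key, but the finger I can see ends about 30 mm above or behind it. I need to resolve that before pressing, so I'll compare more projected points with the wrist view.

```bash
python3 - <<'E'
from h import *
s=sensors.state(); M=Rm(s['ee_rot']); e=s['ee_pos']
p=viewer.grab_frame('scene'); im=cv2.resize(p['img'][100:180,225:305,::-1],None,fx=6,fy=6,interpolation=cv2.INTER_CUBIC)
def dot(im,q,c): cv2.circle(im,tuple(int(v) for v in q),3,c,-1)
for z,c,h in [(14,(255,0,255),(16,13.5)),(-25,(0,255,255),(16,13.5)),(-65,(255,255,0),(38,89))]:
    for a in(-1,1):
        for b in(-1,1): dot(im,(proj(p,e+M@np.array([a*h[0],b*h[1],z]))-[225,100]+.5)*6,c)
w=viewer.grab_frame('wrist')
print('cam in tool',M.T@(np.array(w['position'])-e), M.T@Rm(w['attitude']))
wi=cv2.resize(w['img'][170:300,190:320,::-1],None,fx=3.7,fy=3.7,interpolation=cv2.INTER_CUBIC)
def pf(X):
    c=Rm(w['attitude']).T@(X-np.array(w['position'])); th=np.arctan2(np.hypot(c[0],c[1]),c[2]); f=np.arctan2(c[1],c[0])
    return np.array([w['cx']+w['fx']*th*np.cos(f),w['cy']+w['fy']*th*np.sin(f)])
for z,c in [(14,(255,0,255)),(-25,(0,255,255))]:
    for a in(-16,16):
        for b in(-13.5,13.5): dot(wi,(pf(e+M@np.array([a,b,z]))-[190,170]+.5)*3.7,c)
c=np.hstack([im,cv2.resize(wi,(480,480))]); cv2.imwrite('pics/s5.png',cv2.resize(c,(800,400)))
E
```

```text
cam in tool [  68.5616199     0.20685779 -195.09496495] [[-6.67992070e-04 -9.69343142e-01 -2.45710046e-01]
 [ 9.99999769e-01 -6.15788867e-04 -2.89288946e-04]
 [ 1.29114745e-04 -2.45710182e-01  9.69343329e-01]]
```

View pics/s5.png

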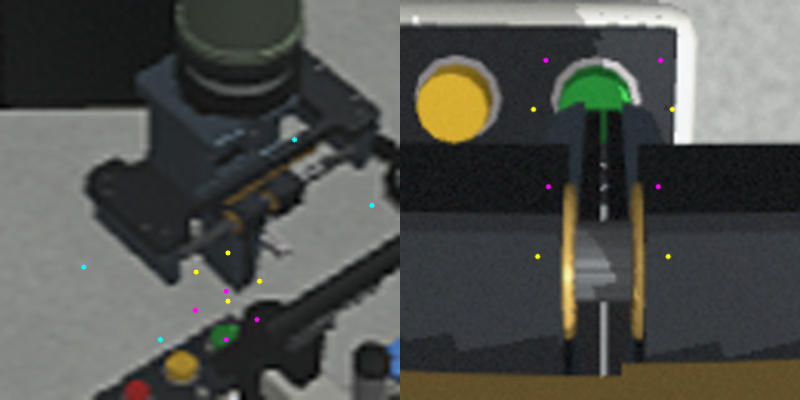

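The wrist view shows both closed fingers ending just short of the green key at (595,95), laterally well centred on it. Both views make the gripper look about 40 mm shorter than stated, so I can't trust tip height from the pictures. I'll descend in small steps and find contact by force.

Request:
step_arm(
  plan=[0,0,0.6,0,0,0,0,0,0.6,0,0,0,0,0,0,0,0,0,0,0,0,0,0,0,0,0,0,0,0,0],
)

```text
time_s: 3.52
ee_pos: [498.7, 210.4, 60.1]
ee_rot: [-180.0, -0.0, 163.0]
force: [-0.0, -0.0, -0.3]
gripper_width: 0.4
gripper_force: 0.0
```

Request:
step_arm(
  plan=[0,0,0.1,0,0,0,0,0,0.1,0,0,0,0,0,0,0,0,0,0,0,0,0,0,0],
)

```text
time_s: 3.85
ee_pos: [498.7, 210.5, 58.3]
ee_rot: [180.0, -0.0, 163.0]
force: [-0.2, -0.7, 0.0]
gripper_width: 0.6
gripper_force: 0.0
```

Request:
step_arm(
  plan=[0,0,0.1,0,0,0,0,0,0.1,0,0,0,0,0,0,0,0,0,0,0,0,0,0,0],
)

```text
time_s: 4.18
ee_pos: [498.7, 210.5, 56.3]
ee_rot: [-180.0, -0.0, 163.0]
force: [0.0, 0.2, -1.0]
gripper_width: 0.7
gripper_force: 0.0
```

Request:
step_arm(
  plan=[0,0,0.1,0,0,0,0,0,0.1,0,0,0,0,0,0,0,0,0,0,0,0,0,0,0],
)

```text
time_s: 4.52
ee_pos: [498.7, 210.5, 54.3]
ee_rot: [180.0, -0.0, 163.0]
force: [-0.9, -0.3, -0.3]
gripper_width: 0.9
gripper_force: 0.0
```

Request:
step_arm(
  plan=[0,0,0.1,0,0,0,0,0,0.1,0,0,0,0,0,0,0,0,0,0,0,0,0,0,0],
)

```text
time_s: 4.85
ee_pos: [498.7, 210.5, 52.3]
ee_rot: [-180.0, -0.0, 163.0]
force: [0.6, -0.6, 0.6]
gripper_width: 0.4
gripper_force: 0.0
```

No contact at 52 mm, where the stated geometry would put the key, so the fingers really are shorter. I'll keep descending with force checks.

Request:
step_arm(
  plan=[0,0,0.1,0,0,0,0,0,0.1,0,0,0,0,0,0.1,0,0,0,0,0,0,0,0,0],
)

```text
time_s: 5.18
ee_pos: [498.6, 210.4, 49.1]
ee_rot: [-180.0, -0.0, 163.0]
force: [0.1, -0.7, -0.0]
gripper_width: 0.8
gripper_force: 0.0
```

```bash
python3 - <<'E'
from h import *
s=sensors.state(); M=Rm(s['ee_rot']); e=s['ee_pos']; print(e,s['force'])
p=viewer.grab_frame('scene'); im=cv2.resize(p['img'][120:190,225:305,::-1],None,fx=5,fy=5,interpolation=cv2.INTER_CUBIC)
w=viewer.grab_frame('wrist'); wi=cv2.resize(w['img'][170:240,190:270,::-1],None,fx=5,fy=5,interpolation=cv2.INTER_CUBIC)
cv2.imwrite('pics/s6.png',np.hstack([im,wi]))
E
```

```text
[498.61231518 210.42382096  49.13807243] [ 0.09457745 -0.73266945 -0.0412396 ]
```

View pics/s6.png

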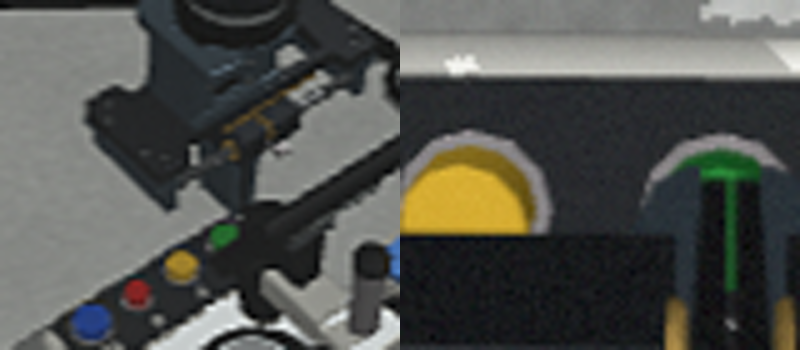

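The tip still looks about 20 mm above the green key: scene crop tip (245,210), key (225,237). In the wrist crop it's about 2 mm to the right. I'll correct that and continue down.

Request:
step_arm(
  plan=[0,-0.1,0.1,0,0,0,0,-0.1,0.1,0,0,0,0,0,0.1,0,0,0,0,0,0.1,0,0,0,0,0,0,0,0,0],
)

```text
time_s: 5.7
ee_pos: [498.0, 208.5, 45.1]
ee_rot: [-180.0, -0.0, 163.0]
force: [-0.0, -1.3, -0.1]
gripper_width: 0.7
gripper_force: 0.0
```

Request:
step_arm(
  plan=[0,0,0.1,0,0,0,0,0,0.1,0,0,0,0,0,0.1,0,0,0,0,0,0.1,0,0,0,0,0,0,0,0,0],
)

```text
time_s: 6.12
ee_pos: [498.0, 208.5, 41.1]
ee_rot: [-180.0, -0.0, 163.0]
force: [-0.8, 0.7, -0.3]
gripper_width: 0.4
gripper_force: 0.0
```

Request:
step_arm(
  plan=[0,0,0.1,0,0,0,0,0,0.1,0,0,0,0,0,0.1,0,0,0,0,0,0.1,0,0,0,0,0,0,0,0,0],
)

```text
time_s: 6.53
ee_pos: [498.0, 208.5, 37.1]
ee_rot: [-180.0, -0.0, 163.0]
force: [0.6, 0.6, -0.7]
gripper_width: 0.6
gripper_force: 0.0
```

Request:
step_arm(
  plan=[0,0,0.1,0,0,0,0,0,0.1,0,0,0,0,0,0.1,0,0,0,0,0,0,0,0,0],
)

```text
time_s: 6.87
ee_pos: [498.0, 208.5, 34.1]
ee_rot: [-180.0, -0.0, 163.0]
force: [0.2, -0.9, -0.1]
gripper_width: 0.4
gripper_force: 0.0
```

Request:
step_arm(
  plan=[0,0,0.1,0,0,0,0,0,0.1,0,0,0,0,0,0.1,0,0,0,0,0,0,0,0,0],
)

```text
time_s: 7.2
ee_pos: [498.0, 208.5, 31.1]
ee_rot: [-180.0, -0.0, 163.0]
force: [-0.3, -0.2, -0.6]
gripper_width: 0.0
gripper_force: 0.0
```

```bash
python3 - <<'E'
from h import *
s=sensors.state(); M=Rm(s['ee_rot']); e=s['ee_pos']; print(e,s['force'])
p=viewer.grab_frame('scene'); im=cv2.resize(p['img'][140:190,235:295,::-1],None,fx=6.6,fy=6.6,interpolation=cv2.INTER_CUBIC)
w=viewer.grab_frame('wrist'); wi=cv2.resize(w['img'][180:230,225:285,::-1],None,fx=6.6,fy=6.6,interpolation=cv2.INTER_CUBIC)
cv2.imwrite('pics/s7.png',np.hstack([im,wi]))
E
```

```text
[498.03498929 208.5155322   31.13788389] [-0.27378864 -0.19943793 -0.62509901]
```

View pics/s7.png

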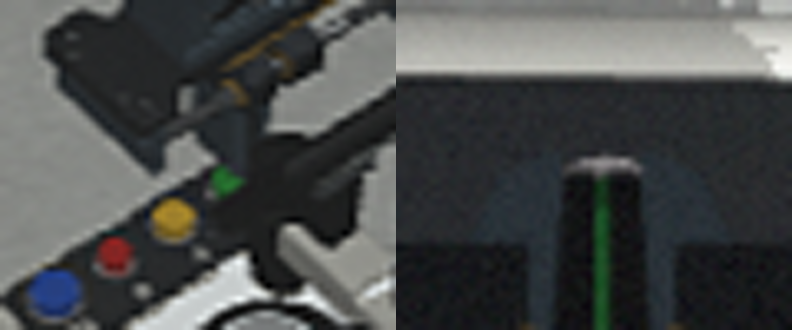

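The scene crop shows the tip at (240,175), nearly on the green key at (227,180). In the wrist crop the fingers hide the key and are centred on its ring at (603,163). I'll go down in finer steps.

Request:
step_arm(
  plan=[0,0,0.1,0,0,0,0,0,0.1,0,0,0,0,0,0.1,0,0,0,0,0,0,0,0,0],
)

```text
time_s: 7.63
ee_pos: [498.0, 208.5, 28.1]
ee_rot: [-180.0, -0.0, 163.0]
force: [-0.7, -0.6, 0.3]
gripper_width: 0.5
gripper_force: 0.0
```

Request:
step_arm(
  plan=[0,0,0.1,0,0,0,0,0,0.1,0,0,0,0,0,0.1,0,0,0,0,0,0,0,0,0],
)

```text
time_s: 7.97
ee_pos: [498.0, 208.5, 25.1]
ee_rot: [-180.0, -0.0, 163.0]
force: [-0.1, -0.4, -0.4]
gripper_width: 0.3
gripper_force: 0.0
```

Request:
step_arm(
  plan=[0,0,0.1,0,0,0,0,0,0.1,0,0,0,0,0,0,0,0,0],
)

```text
time_s: 8.22
ee_pos: [498.1, 208.5, 23.2]
ee_rot: [-180.0, -0.0, 163.0]
force: [-0.4, -0.2, -0.9]
gripper_width: 0.6
gripper_force: 0.0
```

Request:
step_arm(
  plan=[0,0,0.1,0,0,0,0,0,0.1,0,0,0,0,0,0,0,0,0],
)

```text
time_s: 8.47
ee_pos: [498.1, 208.5, 21.2]
ee_rot: [-180.0, -0.0, 163.0]
force: [0.3, -1.2, -0.3]
gripper_width: 0.7
gripper_force: 0.0
```

Request:
step_arm(
  plan=[0,0,0.1,0,0,0,0,0,0.1,0,0,0,0,0,0,0,0,0],
)

```text
time_s: 8.72
ee_pos: [498.1, 208.5, 19.2]
ee_rot: [-180.0, -0.0, 163.0]
force: [-0.4, 0.1, -0.1]
gripper_width: 0.5
gripper_force: 0.0
```

Request:
step_arm(
  plan=[0,0,0.1,0,0,0,0,0,0.1,0,0,0,0,0,0,0,0,0],
)

```text
time_s: 8.97
ee_pos: [498.1, 208.5, 17.1]
ee_rot: [-180.0, -0.0, 163.0]
force: [0.4, 0.3, -0.1]
gripper_width: 0.4
gripper_force: 0.0
```

Request:
step_arm(
  plan=[0,0,0.1,0,0,0,0,0,0.1,0,0,0,0,0,0,0,0,0],
)

```text
time_s: 9.22
ee_pos: [498.2, 208.6, 15.3]
ee_rot: [180.0, 0.0, 163.0]
force: [0.4, -0.4, 0.9]
gripper_width: 0.1
gripper_force: 0.0
```

Request:
step_arm(
  plan=[0,0,0.1,0,0,0,0,0,0,0,0,0],
)

```text
time_s: 9.38
ee_pos: [498.3, 208.6, 14.5]
ee_rot: [180.0, 0.0, 163.0]
force: [-1.3, 0.5, 1.2]
gripper_width: 0.6
gripper_force: 0.7
```

Request:
step_arm(
  plan=[0,0,0.1,0,0,0,0,0,0,0,0,0],
)

```text
time_s: 9.55
ee_pos: [498.2, 208.6, 13.4]
ee_rot: [180.0, 0.0, 163.0]
force: [-0.5, -1.0, 2.4]
gripper_width: 0.5
gripper_force: 1.2
```

Contact began near z≈15.5. Now I'll press gradually.

Request:
step_arm(
  plan=[0,0,0.1,0,0,0,0,0,0,0,0,0],
)

```text
time_s: 9.72
ee_pos: [498.3, 208.6, 12.4]
ee_rot: [180.0, 0.0, 163.0]
force: [-0.4, 0.3, 3.8]
gripper_width: 0.6
gripper_force: 1.4
```

Request:
step_arm(
  plan=[0,0,0.1,0,0,0,0,0,0,0,0,0],
)

```text
time_s: 9.88
ee_pos: [498.2, 208.6, 11.3]
ee_rot: [180.0, 0.0, 163.0]
force: [-0.1, -0.1, 2.6]
gripper_width: -0.1
gripper_force: 1.4
```

Request:
step_arm(
  plan=[0,0,0,0,0,0],
)

```text
time_s: 9.97
ee_pos: [498.2, 208.6, 11.3]
ee_rot: [180.0, 0.0, 163.0]
force: [-0.6, -1.1, 2.2]
gripper_width: 0.6
gripper_force: 1.5
```

Request:
step_arm(
  plan=[0,0,0.1,0,0,0,0,0,0,0,0,0],
)

```text
time_s: 10.13
ee_pos: [498.2, 208.6, 10.4]
ee_rot: [180.0, 0.0, 163.0]
force: [-1.0, -1.0, 5.4]
gripper_width: 0.3
gripper_force: 2.5
```

Request:
step_arm(
  plan=[0,0,0.1,0,0,0,0,0,0,0,0,0],
)

```text
time_s: 10.3
ee_pos: [498.3, 208.6, 9.5]
ee_rot: [180.0, 0.0, 163.0]
force: [-0.6, 0.1, 5.5]
gripper_width: 0.5
gripper_force: 3.0
```

Request:
step_arm(
  plan=[0,0,0,0,0,0],
)

```text
time_s: 10.38
ee_pos: [498.3, 208.6, 9.6]
ee_rot: [180.0, 0.0, 163.0]
force: [-0.6, -0.3, 5.6]
gripper_width: 0.4
gripper_force: 2.9
```

Request:
step_arm(
  plan=[0,0,0.06,0,0,0,0,0,0,0,0,0,0,0,0,0,0,0],
)

```text
time_s: 10.63
ee_pos: [498.3, 208.6, 9.1]
ee_rot: [180.0, 0.0, 163.0]
force: [-1.0, -1.0, 5.9]
gripper_width: 0.6
gripper_force: 3.2
```

Request:
step_arm(
  plan=[0,0,-0.3,0,0,0,0,0,-0.5,0,0,0,0,0,-1.0,0,0,0,0,0,-1.0,0,0,0,0,0,0,0,0,0],
)

```text
time_s: 11.05
ee_pos: [499.8, 209.2, 39.0]
ee_rot: [179.8, 0.2, 163.0]
force: [0.1, -0.5, -0.1]
gripper_width: 0.6
gripper_force: 0.0
```

```bash
python3 - <<'E'
from h import *
s=sensors.state(); print(s['time_s'],s['ee_pos'],s['force'],s['gripper_width'])
p=viewer.grab_frame('scene'); c=(220,140,330,240)
hsv=cv2.cvtColor(p['img'],cv2.COLOR_RGB2HSV)
for k,lo,hi in [('green',45,85),('yellow',18,34),('red',0,8),('blue',100,125)]:
    m=((hsv[...,0]>=lo)&(hsv[...,0]<=hi)&(hsv[...,1]>110)&(hsv[...,2]>60)).astype('uint8')
    mm=np.zeros_like(m); mm[c[1]:c[3],c[0]:c[2]]=m[c[1]:c[3],c[0]:c[2]]
    N,l,st,ce=cv2.connectedComponentsWithStats(mm)
    for i in range(1,N):
        if st[i,4]>5: print(k,st[i,4],np.round(ce[i],1),np.round(onz(p,ce[i],40)))
E
```

```text
11.05 [499.78486105 209.19273339  39.00710472] [ 0.14852596 -0.46034705 -0.06344099] 0.5562691293980163
green 15 [268.9 167.3] [500. 206.  40.]
green 39 [245.9 209.2] [532.  22.  40.]
yellow 11 [273.  146.4] [461. 294.  40.]
yellow 32 [260.7 172.4] [489. 172.  40.]
red 21 [252. 178.] [478. 136.  40.]
blue 190 [312.2 176. ] [640. 256.  40.]
blue 46 [242.8 183.9] [467.  99.  40.]
```

Green is down (its image centre dropped about 1 px, and the force reached about 5.9 N). The scope hasn't shifted. Next is the lamp key.

Request:
step_arm(
  plan=[-0.1,-1.85,0,0,0,0,-0.1,-1.85,0,0,0,0,0,0,0.9,0,0,0,0,0,0.9,0,0,0,0,0,0,0,0,0],
)

```text
time_s: 11.52
ee_pos: [488.1, 172.5, 16.8]
ee_rot: [-179.9, -0.2, 163.0]
force: [0.4, -0.6, 0.3]
gripper_width: 0.5
gripper_force: 0.0
```

Request:
step_arm(
  plan=[0,0,0,0,0,0,0,0,0,0,0,0],
)

```text
time_s: 11.68
ee_pos: [489.5, 173.3, 18.4]
ee_rot: [180.0, -0.0, 163.0]
force: [0.1, -0.8, -0.1]
gripper_width: 0.2
gripper_force: 0.0
```

Request:
step_arm(
  plan=[0,0,0.1,0,0,0,0,0,0,0,0,0],
)

```text
time_s: 11.85
ee_pos: [489.5, 173.0, 17.8]
ee_rot: [180.0, 0.0, 163.0]
force: [0.1, -0.1, 0.6]
gripper_width: 0.3
gripper_force: 0.0
```

Well aligned at (489.5,173). Pressing now.

Request:
step_arm(
  plan=[0,0,0.1,0,0,0,0,0,0.1,0,0,0,0,0,0,0,0,0],
)

```text
time_s: 12.1
ee_pos: [489.4, 172.7, 15.7]
ee_rot: [180.0, 0.0, 163.0]
force: [-0.0, 0.7, 0.7]
gripper_width: 0.3
gripper_force: 0.0
```

Request:
step_arm(
  plan=[0,0,0.1,0,0,0,0,0,0.1,0,0,0,0,0,0,0,0,0],
)

```text
time_s: 12.35
ee_pos: [489.4, 172.7, 13.9]
ee_rot: [180.0, 0.0, 163.0]
force: [-0.3, 1.3, 1.9]
gripper_width: 0.4
gripper_force: 1.0
```

Request:
step_arm(
  plan=[0,0,0.1,0,0,0,0,0,0.1,0,0,0,0,0,0,0,0,0],
)

```text
time_s: 12.6
ee_pos: [489.4, 172.7, 11.8]
ee_rot: [180.0, 0.0, 163.0]
force: [-0.3, 0.8, 2.9]
gripper_width: 0.8
gripper_force: 1.3
```

Request:
step_arm(
  plan=[0,0,0.1,0,0,0,0,0,0,0,0,0],
)

```text
time_s: 12.77
ee_pos: [489.4, 172.7, 10.7]
ee_rot: [180.0, 0.0, 163.0]
force: [-0.1, 0.3, 2.7]
gripper_width: 0.1
gripper_force: 1.5
```

Request:
step_arm(
  plan=[0,0,0.1,0,0,0,0,0,0,0,0,0],
)

```text
time_s: 12.93
ee_pos: [489.4, 172.7, 9.9]
ee_rot: [180.0, 0.0, 163.0]
force: [-0.7, 0.3, 5.7]
gripper_width: 0.3
gripper_force: 2.8
```

Request:
step_arm(
  plan=[0,0,0.06,0,0,0,0,0,0,0,0,0,0,0,0,0,0,0],
)

```text
time_s: 13.18
ee_pos: [489.4, 172.7, 9.4]
ee_rot: [180.0, 0.0, 163.0]
force: [-2.6, -0.0, 5.9]
gripper_width: 0.4
gripper_force: 3.0
```

Lamp key is fully down at about 5.9 N. Next I'll lift, pass over the erase key and go to the shutter.

Request:
step_arm(
  plan=[0,0,-0.3,0,0,0,0,0,-0.8,0,0,0,0,0,-1.2,0,0,0,0,0,-1.2,0,0,0,0,0,0,0,0,0],
)

```text
time_s: 13.6
ee_pos: [490.8, 173.0, 46.2]
ee_rot: [179.9, 0.2, 163.0]
force: [0.7, -0.1, -0.3]
gripper_width: 0.2
gripper_force: 0.0
```

Request:
step_arm(
  plan=[0,-1.9,0,0,0,0,0,-1.9,0,0,0,0,0,-1.9,0,0,0,0,0,-1.85,0,0,0,0,0,0,0,0,0,0],
)

```text
time_s: 14.02
ee_pos: [465.1, 98.0, 43.5]
ee_rot: [-179.9, -0.1, 162.9]
force: [-0.8, 0.6, 0.4]
gripper_width: 0.7
gripper_force: 0.0
```

Request:
step_arm(
  plan=[0,0,0,0,0,0,0,0,0.8,0,0,0,0,0,0.8,0,0,0,0,0,0,0,0,0,0,0,0,0,0,0],
)

```text
time_s: 14.43
ee_pos: [466.7, 100.9, 27.1]
ee_rot: [-180.0, -0.1, 163.0]
force: [0.0, 0.3, 0.5]
gripper_width: 0.3
gripper_force: 0.0
```

```bash
python3 - <<'E'
from h import *
s=sensors.state(); M=Rm(s['ee_rot']); e=s['ee_pos']; print(s['time_s'],e,s['force'])
p=viewer.grab_frame('scene'); im=cv2.resize(p['img'][140:200,225:297,::-1],None,fx=5.5,fy=5.5,interpolation=cv2.INTER_CUBIC)
w=viewer.grab_frame('wrist'); wi=cv2.resize(w['img'][170:230,220:292,::-1],None,fx=5.5,fy=5.5,interpolation=cv2.INTER_CUBIC)
cv2.imwrite('pics/s8.png',np.hstack([im,wi]))
E
```

```text
14.4333 [466.65573895 100.87294447  27.14980309] [0.0160067  0.25849332 0.54092483]
```

View pics/s8.png

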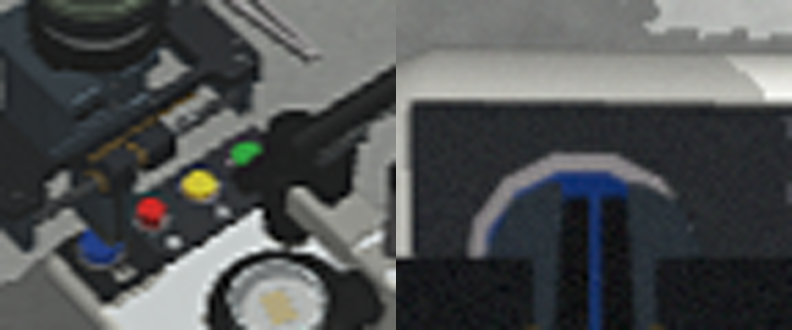

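The fingertips sit right over the blue key: scene crop tip (110,230), key (100,248). In the wrist crop the ring is centred near 582 and the fingers at 595, so I'll shift 1.5 mm and then tap.

Request:
step_arm(
  plan=[0,-0.15,0.5,0,0,0,0,0,0.4,0,0,0,0,0,0,0,0,0,0,0,0,0,0,0],
)

```text
time_s: 14.87
ee_pos: [466.5, 98.9, 18.8]
ee_rot: [-180.0, -0.0, 163.0]
force: [-1.0, -0.5, 0.2]
gripper_width: 0.4
gripper_force: 0.0
```

Request:
step_arm(
  plan=[0,0,0.1,0,0,0,0,0,0.1,0,0,0,0,0,0,0,0,0],
)

```text
time_s: 15.12
ee_pos: [466.7, 98.9, 17.1]
ee_rot: [180.0, -0.0, 163.0]
force: [0.8, 0.2, 0.7]
gripper_width: 0.4
gripper_force: 0.0
```

Request:
step_arm(
  plan=[0,0,0.1,0,0,0,0,0,0.1,0,0,0,0,0,0,0,0,0],
)

```text
time_s: 15.37
ee_pos: [466.9, 99.0, 15.1]
ee_rot: [180.0, 0.0, 163.0]
force: [-0.1, 0.3, 0.5]
gripper_width: 0.4
gripper_force: 0.4
```

Request:
step_arm(
  plan=[0,0,0.1,0,0,0,0,0,0,0,0,0],
)

```text
time_s: 15.53
ee_pos: [466.9, 99.0, 14.2]
ee_rot: [180.0, 0.0, 163.0]
force: [0.2, 0.3, 1.4]
gripper_width: 0.2
gripper_force: 0.7
```

Request:
step_arm(
  plan=[0,0,0.1,0,0,0,0,0,0.1,0,0,0,0,0,0,0,0,0],
)

```text
time_s: 15.78
ee_pos: [466.9, 99.0, 12.1]
ee_rot: [180.0, 0.0, 163.0]
force: [0.2, 0.3, 3.0]
gripper_width: 0.7
gripper_force: 1.2
```

Request:
step_arm(
  plan=[0,0,0.1,0,0,0,0,0,0.05,0,0,0,0,0,0,0,0,0,0,0,0,0,0,0],
)

```text
time_s: 16.12
ee_pos: [466.9, 99.0, 10.7]
ee_rot: [180.0, 0.0, 163.0]
force: [0.1, -0.2, 2.9]
gripper_width: 0.5
gripper_force: 1.5
```

The key is past half-way (about 4.5 mm, 3 N). I'll press a touch more, then release and back off.

Request:
step_arm(
  plan=[0,0,0.06,0,0,0,0,0,0,0,0,0,0,0,0,0,0,0],
)

```text
time_s: 16.37
ee_pos: [466.9, 99.0, 10.3]
ee_rot: [180.0, 0.0, 163.0]
force: [0.4, -0.9, 6.1]
gripper_width: 0.5
gripper_force: 2.6
```

Request:
step_arm(
  plan=[0,0,-0.3,0,0,0,0,0,-0.8,0,0,0,0,0,-1.5,0,0,0,0,0,-2.5,0,0,0,1.0,0,-2.5,0,0,0],
)

```text
time_s: 16.78
ee_pos: [457.6, 101.6, 86.7]
ee_rot: [-180.0, -0.0, 163.0]
force: [-0.1, 0.7, 0.8]
gripper_width: 0.5
gripper_force: 0.0
```

Request:
step_arm(
  plan=[3,0,-1,0,0,0,3,0,0,0,0,0,3,0,0,0,0,0,3,0,0,0,0,0,0,0,0,0,0,0],
)

```text
time_s: 17.2
ee_pos: [336.1, 136.6, 95.6]
ee_rot: [-179.8, -0.3, 163.1]
force: [-0.6, -0.6, 0.1]
gripper_width: 0.4
gripper_force: 0.0
```

```bash
python3 - <<'E'
from h import *
s=sensors.state(); print(s['time_s'],s['ee_pos'],s['force'])
p=viewer.grab_frame('scene'); a=cv2.imread('pics/scene1.png'); save(p,'s9a.png',(220,140,330,240),3.6)
cv2.imwrite('pics/s9.png',np.hstack([a,cv2.imread('pics/s9a.png')]))
c=(220,140,330,240); hsv=cv2.cvtColor(p['img'],cv2.COLOR_RGB2HSV)
for k,lo,hi in [('green',45,85),('yellow',18,34),('red',0,8),('blue',100,125)]:
    m=((hsv[...,0]>=lo)&(hsv[...,0]<=hi)&(hsv[...,1]>110)&(hsv[...,2]>60)).astype('uint8')
    mm=np.zeros_like(m); mm[c[1]:c[3],c[0]:c[2]]=m[c[1]:c[3],c[0]:c[2]]
    N,l,st,ce=cv2.connectedComponentsWithStats(mm)
    for i in range(1,N):
        if st[i,4]>5: print(k,st[i,4],np.round(ce[i],1))
E
```

```text
17.2 [336.07221626 136.59499195  95.58341438] [-0.63403565 -0.6101106   0.08404099]
green 16 [269.1 167.2]
green 40 [245.9 209.2]
yellow 26 [260.5 173. ]
red 21 [252. 178.]
blue 190 [312.2 176. ]
blue 45 [242.7 183.9]
```

View pics/s9.png

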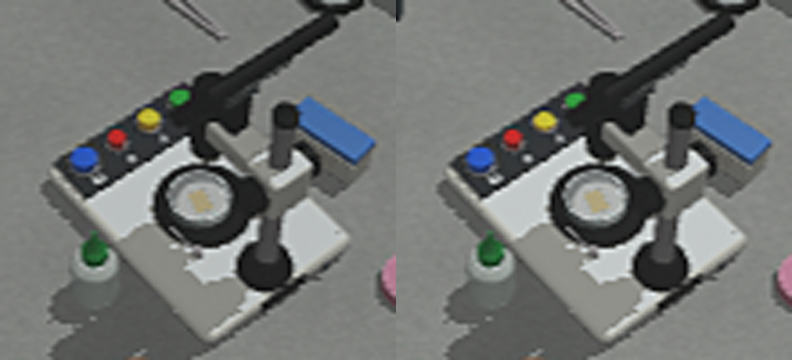

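Compared with the start, the green key at (575,101) and yellow key at (544,122) are lower. Blue and red are back at their original positions, and nothing else has moved. Handing in.

```bash
python3 -c "
from workcell import env
print(env.job_done())"
```

```text
the job is handed in; nothing more can be done
None
```

I pressed the power and lamp keys down and both stayed down, then tapped the shutter key, which sprang back; each took about 6 N at most, the erase key was not touched, nothing else moved in the final image, and the job is handed in.

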